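Run-out check of a curling stone on a hand-cranked turntable

ROBOT

A 6-joint arm with a two-finger parallel gripper is mounted at the origin on the work surface. World frame = base frame: x ahead of the robot, y to its left, z up, the work surface at z = 0. Lengths are in m, angles in rad, forces in N, time in s.
With the tool pointing down it reaches from about 0.35 to 0.775 m from the base axis. Payload 7.3 kg.
Tool frame: the origin (TCP) lies between the finger pads; the fingertips stand 14 mm ahead of it and the grasp point (between the pads) lies 5 mm behind it; z points along the fingers, y is the line along which they close (so a half turn about z gives the same grasp; the last joint's range is limited). The gripper opens to 92 mm and grips with 3 to 60 N. Pads are 19 mm wide; open, the fingers measure 130 mm over their backs; the gripper's body (75 mm by 190 mm) begins 47 mm behind the grasp point.
Start: joints at [-1.256, 0.342, 1.524, -0, 1.275, -0.146], TCP at [0.233, -0.47, 0.241] pointing down, gripper open.
Joint ranges: [-2.53, 2.53], [-0.77, 2.02], [0.04, 2.7], [-1, 4.14], [0.28, 2.66], [-3.11, 3.11]. Speed limits (rad/s): [2.57, 2.57, 3.14, 3.14, 3.14, 3.14].

INTERFACE

Orientations are given as [roll, pitch, yaw] about the fixed x, y, z axes, in that order (R = Rz(yaw) Ry(pitch) Rx(roll)).
In Python, from cell import robot, eyes gives the robot as it stands. The module is installed in compiled form; this text tells all that it offers.
- The arm moves only by the shell command python3 -m handwheel 'ROWS' [FORCE]. ROWS is JSON, one flat list of numbers, 5 for each row, row after row: the shift along the world's x, y, z in mm, then the turn about the world's z in rad, then the opening, from 0 (shut) to 1 (fully open). In form: [x, y, z, spin, jaw, x, y, z, spin, jaw, ...]. A call has 1 to 8 rows; each row shifts and turns the commanded pose from where the row before left it; what a row does not reach is not made up. A row lasts 1/10 s, in which the tool goes at most 50 mm and 8.59 degrees, less where a joint would pass 70% of its speed; a pose out of reach is approached as far as the arm can. A call with a gripper value outside its range is refused whole. The fingers move at their own pace and stop on an object; FORCE is the grip in N (left out, the last holds). Time passes only in rows, so rows that do not move let the fingers close. It gives the time, the measured TCP pose, the force, the opening and the grip force at its end, in the units of the state.
- robot.observe(): the state, without advancing time (a new reading comes with each control period).
- eyes.read_camera(name): name is "scene" or "top" or "wrist"; returns (picture, depth): 400x640x3 uint8, blue, green, red; 400x640 float32, m along the optical axis (not along the pixel's ray), 0 where there is no reading.
- eyes.calibration(name): a dict with "fx", "fy", "cx", "cy" (pixels), "world_to_cam" (4x4, takes a point from world to camera coordinates). Camera axes: x right, y down, z forward; pixel columns grow to the right and rows downward; lengths in m; the calibration is good to about 2 mm. A picture is of the moment at which its call begins: read the wrist's pose just before it. calibration takes no time and is no camera call; for the wrist camera it gives the pose at the moment of the call.
- robot.hand_in(): hands the job in; it is judged then, once.
The state is a dict: "time": time; "qpos": joint angles; "qvel": joint speeds; "joint_efforts": joint torques, N m; "tool_pos": TCP position; "tool_rot": TCP orientation; "contact_force": force on the tool from outside, world axes, zero at the start; "torque": the same for the moment, N m; "opening": finger opening in m; "grip_force": force on a finger pad.
Only numpy, scipy, OpenCV 4.12 (cv2) and the standard library are available. Lean on these libraries where they do the work, as an engineer would, in place of code of your own. Each camera call takes 0.05 s, during which the arm holds its last target. There are 200 camera calls.

TASK

Check the curling stone for run-out: using only the red crank knob of the handwheel, turn the stone counter-clockwise (seen from above) up to 0.9 rad/s and keep it within 0.15 rad/s of that for six seconds without a break, never letting it race past 1.4 rad/s. Then bring it to a stop with its orange mark right under the stylus of the dial gauge, let go of the knob and leave it standing there. Do not touch the stone or its turntable, and leave everything else on the bench where it is.

Things in the scene. Friction and masses are not known exactly. Their poses are not given: they have to be found in the camera images.
- turntable (a joint): Angle of the stone on its turntable (rad, counts on over whole turns, grows counter-clockwise from above). At 0 and whole multiples of 2 pi the orange mark is under the stylus. Moment of inertia with the stone 0.19 kg m2 nominal (hidden, up to 30 % off). Bearing drag 0.18 N m dry friction, which holds it at rest at any angle, plus 0.05 N m per rad/s. Driven only by the coupling (see crank).
- machine: Green fixed bench machine carrying handwheel, turntable and gauge. Origin on the bench straight below the handwheel's axis; the coupling housing there is 130 x 130 mm, 130 mm high. Turntable centre: 70 mm to its +x, 290 mm to its +y. The turntable's axis leans 0.21 rad towards the machine's +x. Bed 240 x 600 mm.
- crank_axis (a point): Point on the vertical axis of the handwheel, 197 mm above the bench, at the height at which the knob is best gripped.
- knob_grip (a point): Grip point of the red crank knob: upright round handle, 32 mm thick, 60 mm high (162 to 222 mm above the bench); this point is on its axis at 197 mm, 70 mm from the handwheel's axis. The knob spins freely on its pin, so it can be held from above and led round the circle without turning the gripper. Under it is the steel handwheel, 186 mm across, top at 162 mm.
- stone_mark (a point): Point on the orange radial stripe (18 x 58 mm) on the upper face of the grey granite curling stone, 125 mm from the turntable's axis. The stone is 280 mm across and 110 mm high, fixed on the aluminium turntable (304 mm across); its upper face lies 180 to 240 mm above the bench because of the lean. Stone and turntable are not to be touched.
- gauge_point (a point): Tip of the stylus of the yellow dial gauge, fixed to the machine over the stone's rim 125 mm from the turntable's axis on the side away from the handwheel (machine's +y); the mark passes about 2 mm beneath it.
- bottle: Clear water bottle with blue cap, 66 mm thick, 200 mm high, standing on the right; a bystander. Origin at the centre of its foot.
- disc0: Single grey granite insert disc, 120 mm across, 20 mm thick, lying on the left of the bench; a bystander. Origin at the centre of its underside.
- dog: Brass clamp dog on the turntable's rim beside the stone, 90 degrees clockwise from the orange mark, its centre 158 mm from the axis, 30 x 36 x 75 mm, 0.25 kg nominal (hidden, 20 % less to 40 % more). It unbalances the leaning turntable: gravity pulls it to the low side (machine's +x) with about 0.08 N m at most, helping for half a turn and opposing for the other. Origin: centre of the turntable.
- crank: Steel handwheel, 186 mm across, turning level about a vertical axis; origin on its axis 142 mm above the bench. It drives the turntable 1:1, same sense, by a fluid coupling that always slips: torque = 0.25 N m per rad/s x (handwheel speed - stone speed). About 1.8 rad/s here gives 0.9 at the stone, with a lag of 0.7 s; a standing handwheel brakes the stone. Any angle between the two is possible.

How it is judged:
On the way, in this order (a step that is already met when the one before it is completed fails the run):
1. the stone turns counter-clockwise at 0.75 to 1.05 rad/s for 6 s without a break (velocity of joint turntable between 0.75 and 1.05 rad/s), for 6 s.
2. the stone stands still with its orange mark under the gauge stylus (distance between stone_mark and gauge_point below 0.016 m and velocity of joint turntable between -0.05 and 0.05 rad/s), for 0.3 s.
At the end, for the whole second after the job is handed in: The orange mark is within 16 mm of the gauge stylus (about 0.12 rad either way), stone and handwheel stand still (under 0.05 and 0.1 rad/s), and the knob has been let go (all of step 2 and angular speed of crank below 0.1 rad/s); the robot touches nothing.
It fails at once if the stone turns faster than 1.4 rad/s, either way (velocity of joint turntable above 1.4 rad/s or velocity of joint turntable below -1.4 rad/s).
It fails at once if the robot touches the stone or its turntable (contact force between turntable and the arm above 1 N or contact force between turntable and the fingers above 1 N).
It fails at once if something else on the bench is knocked aside (distance of any of bottle, disc0 from where it was at the start of the episode above 0.03 m).
It also fails if it takes over 72 s, if anything falls off the work surface, if the arm or the gripper's body presses on something with over 40 N, if the wrist force passes 120 N, or if a joint passes its speed limit or range.

## Working session

There is one attempt and no reset: what is moved stays moved. The work goes in short steps, Python scripts to look and compute and a shell command to move; the robot and the scene stay as the last step left them, time stands still between calls to the robot, and variables do not carry over. Pictures are saved under pics/ and viewed, at most 10 in all, crops included, and the job is handed in when it is done.

```bash
mkdir -p pics; cat > h.py <<'E'
import numpy as np,cv2
from cell import robot,eyes
def ray(c,u,v,z):
    T=np.linalg.inv(c["world_to_cam"]);d=T[:3,:3]@[(u-c["cx"])/c["fx"],(v-c["cy"])/c["fy"],1];o=T[:3,3]
    return o+d*(z-o[2])/d[2]
def cloud(c,dep):
    v,u=np.mgrid[:400,:640];P=np.stack([(u-c["cx"])/c["fx"]*dep,(v-c["cy"])/c["fy"]*dep,dep,np.ones_like(dep)],-1)
    return (P@np.linalg.inv(c["world_to_cam"]).T)[...,:3]
def masks(im):
    h=cv2.cvtColor(im,cv2.COLOR_BGR2HSV);H,S,V=cv2.split(h)
    return dict(red=((H<5)|(H>174))&(S>140)&(V>70),orange=(H>=7)&(H<18)&(S>150)&(V>100),yellow=(H>=20)&(H<33)&(S>140)&(V>100),green=(H>40)&(H<85)&(S>70))
E
python3 - <<'E'
from h import *
s=robot.observe();print(s["time"],s["tool_pos"],s["tool_rot"],s["opening"])
for n in("top","scene"):
    im,d=eyes.read_camera(n);c=eyes.calibration(n);cv2.imwrite(f"pics/{n}0.png",im);X=cloud(c,d)
    for k,m in masks(im).items():
        nn,l,st,ce=cv2.connectedComponentsWithStats(m.astype(np.uint8))
        for i in range(1,nn):
            if st[i,4]>15:
                p=X[(l==i)&(d>0)];print(n,k,st[i],ce[i].round(1),np.median(p,0).round(3) if len(p) else'',p.max(0).round(3) if len(p) else '')
E
```

```text
0.0 [ 0.2333476  -0.46986337  0.24004978] [-3.14006029e+00 -2.19424509e-04  4.60834994e-01] 0.09179934611944363
top red [393 214  12  11  97] [398.6 218.9] [ 0.578 -0.183  0.221] [ 0.592 -0.168  0.229]
top orange [327 189  19   7  87] [336.3 191.9] [ 0.651 -0.014  0.204] [0.66  0.011 0.212]
top yellow [510 184  46  15 602] [531.5 190.9] [ 0.685 -0.624  0.051] [ 0.71  -0.554  0.061]
top green [248 177   7  10  28] [251.1 181.1] [0.707 0.249 0.03 ] [0.72  0.258 0.035]
top green [ 357  188   67   40 1394] [386.2 205.9] [ 0.636 -0.166  0.029] [ 0.69  -0.085  0.039]
top green [229 198  41  45 363] [249.5 225.8] [0.556 0.251 0.029] [0.653 0.312 0.038]
top green [231 201   8   4  16] [234.7 202.8] [0.636 0.3   0.03 ] [0.643 0.309 0.035]
top green [232 206  13  21  65] [238.4 214.4] [0.605 0.283 0.03 ] [0.628 0.306 0.037]
top green [228 216   9  14  28] [232.4 221. ] [0.583 0.301 0.029] [0.596 0.318 0.036]
top green [373 222  18  34 236] [380.1 236.6] [ 0.539 -0.141  0.129] [ 0.577 -0.123  0.138]
top green [404 227  15  23 146] [413.1 235.4] [ 0.543 -0.241  0.13 ] [ 0.563 -0.213  0.135]
top 
[... 413 characters left out ...]
589 -0.194  0.21 ] [ 0.599 -0.175  0.225]
scene orange [310 191  15  11  64] [317.1 196.3] [ 0.652 -0.018  0.205] [0.661 0.012 0.209]
scene yellow [362 148  12  13  52] [366.7 153.2] [0.701 0.177 0.287] [0.711 0.208 0.297]
scene yellow [ 154  350   51   49 1003] [180.8 374.8] [ 0.698 -0.629  0.052] [ 0.716 -0.557  0.059]
scene green [277 204  14  19 152] [283.1 213. ] [ 0.499 -0.024  0.029] [0.527 0.022 0.039]
scene green [228 213  12   7  19] [233.9 216.4] [ 0.452 -0.205  0.129] [ 0.459 -0.183  0.132]
scene green [ 223  224   96   66 3240] [271.9 253.8] [ 0.602 -0.202  0.031] [ 0.696 -0.037  0.134]
scene green [229 226  26   9  71] [238.1 230.5] [ 0.503 -0.239  0.129] [ 0.552 -0.21   0.134]
```

View pics/top0.png

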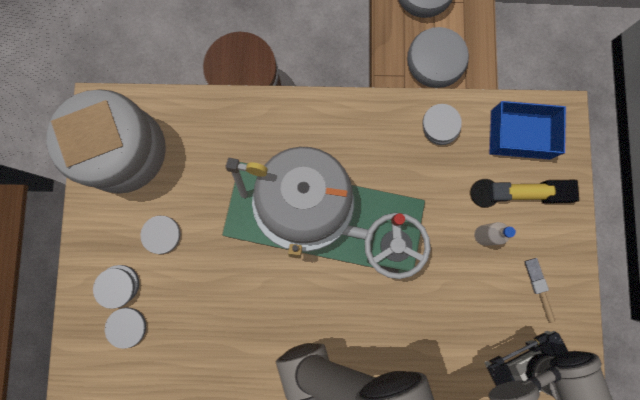

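View pics/scene0.png

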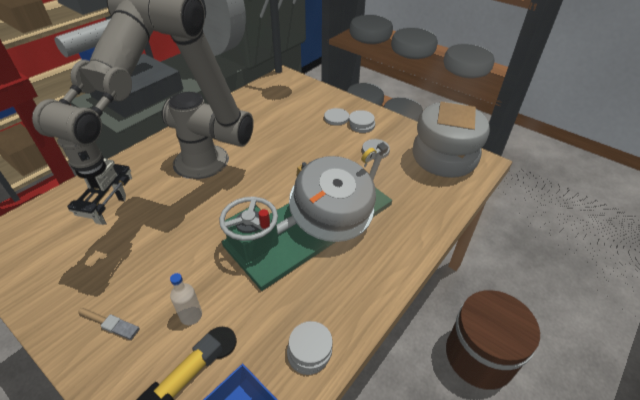

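The top view shows the red knob at (399,219), the handwheel centre at about (398,245), the stone at (303,195) and its orange mark at (336,192). The dog is at (296,251) and the gauge at about (245,168). The scene view agrees: the mark points towards the handwheel and the gauge is on the far side.

```bash
cat > m.py <<'E'
from h import *
from scipy.optimize import least_squares
n="top";im,d=eyes.read_camera(n);c=eyes.calibration(n);X=cloud(c,d);M=masks(im)
# bed
b=M["green"]&(abs(X[...,2]-.03)<.012)&(X[...,0]>.4)&(X[...,0]<.75)&(X[...,1]>-.27)&(X[...,1]<.24)
v,u=np.nonzero(b);P=np.array([ray(c,a,bb,.03)[:2] for a,bb in zip(u,v)]);r=cv2.minAreaRect((P*1000).astype(np.float32));print("bed",r)
# rim of handwheel (steel, height .142-.162)
K=ray(c,398.6,218.9,.222);print("knob",K)
w=(~M["green"])&(X[...,2]>.147)&(X[...,2]<.178)&(np.hypot(X[...,0]-.51,X[...,1]+.185)<.13)&(np.hypot(X[...,0]-.51,X[...,1]+.185)>.06)
v,u=np.nonzero(w);Q=np.array([ray(c,a,bb,.16)[:2] for a,bb in zip(u,v)])
f=least_squares(lambda p:np.hypot(*(Q-p[:2]).T)-p[2],[.51,-.185,.085],loss="soft_l1",f_scale=.004);print("rim",f.x,len(Q),"knob dist",np.hypot(*(K[:2]-f.x[:2])))
cv2.imwrite("pics/crop.png",cv2.resize(im[130:290,190:450],None,fx=3,fy=3,interpolation=cv2.INTER_CUBIC))
# orientation of the wrist camera
s=robot.observe();W=np.linalg.inv(eyes.calibration("wrist")["world_to_cam"]);print("wristcam",W[:3,3]-s["tool_pos"])
o=M["orange"]&(X[...,2]>.17);o[:, :300]=0;o[:,360:]=0;v,u=np.nonzero(o);print("mark px",u.mean(),v.mean(),ray(c,u.mean(),v.mean(),.21))
E
python3 m.py
```

```text
bed ((591.2822265625, -1.31121826171875), (522.210693359375, 232.5951385498047), 79.10057830810547)
knob [ 0.57814534 -0.18217101  0.222     ]
rim [ 0.51052439 -0.18665847  0.08358433] 1091 knob dist 0.0677696838012787
wristcam [0.07036907 0.03520782 0.14466028]
mark px 336.3707865168539 191.85393258426967 [ 0.65061487 -0.01465221  0.21      ]
```

View pics/crop.png

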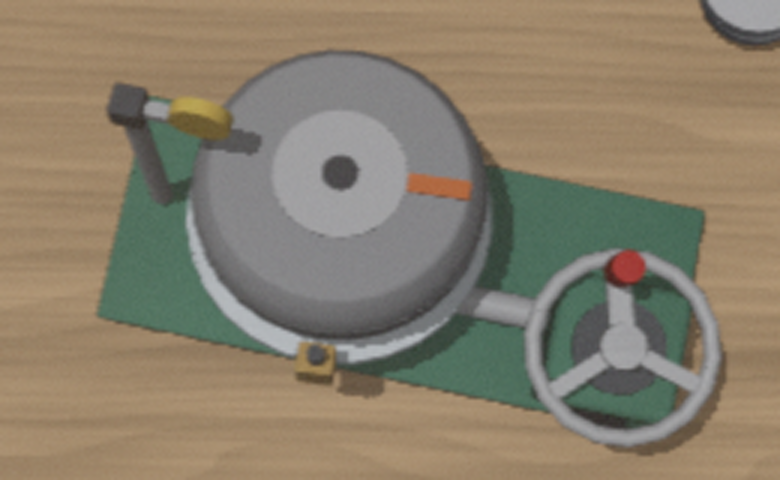

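```bash
python3 -m handwheel '[0,0,48,0.115,1, 0,0,48,0.115,1, 34,29,10,0.115,1, 34,29,0,0.115,1, 34,29,0,0.115,1, 34,29,0,0.115,1, 34,29,0,0.115,1, 34,29,0,0.115,1]' 40 && python3 -m handwheel '[34,28,0,0,1, 34,28,0,0,1, 34,28,0,0,1, 34,28,0,0,1, 0,0,0,0,1, 0,0,0,0,1]'
cat > th.py <<'E'
from h import *
yaw=-.19;c_,s_=np.cos(yaw),np.sin(yaw);R=np.array([[c_,-s_,0],[s_,c_,0],[0,0,1]])
A=np.array([np.cos(.21),0,-np.sin(.21)]);N=np.array([np.sin(.21),0,np.cos(.21)]);A,N=R@A,R@N;B=R@[0,1,0]
TC=np.array([.510,-.1865,0])+R@[.07,.29,0]
def theta(n="top",save=None,C=None):
    t=robot.observe()["time"];im,d=eyes.read_camera(n);c=eyes.calibration(n);m=masks(im)["orange"]
    if save:cv2.imwrite(save,im)
    C=np.array([TC[0]+.02,TC[1],.21]) if C is None else C
    T=np.linalg.inv(c["world_to_cam"]);o=T[:3,3];v,u=np.nonzero(m)
    D=np.c_[(u-c["cx"])/c["fx"],(v-c["cy"])/c["fy"],np.ones(len(u))]@T[:3,:3].T
    P=o+D*(((C-o)@N)/(D@N))[:,None]-C;a,b=P@A,P@B;r=np.hypot(a,b);k=(r>.07)&(r<.16)
    if k.sum()<10:return t,None,k.sum(),0
    return t,round(float(np.arctan2(-a[k].mean(),b[k].mean())),3),int(k.sum()),round(float(np.hypot(a[k].mean(),b[k].mean())),4)
if __name__=="__main__":
    c=eyes.calibration("top");print("hub",ray(c,303.3,187.3,.21),ray(c,303.3,187.3,.23),"TC",TC)
    for n in("top","scene"):print(n,theta(n,save=f"pics/{n}1.png"))
    s=robot.observe();print(s["tool_pos"],s["tool_rot"],s["contact_force"])
E
python3 th.py
```

```text
time: 0.95
tool_pos: [0.4385, -0.2948, 0.3466]
tool_rot: [-3.141, -0.0, 1.385]
contact_force: [1.0, -1.4, 0.0]
opening: 0.0919
grip_force: 0.0
time: 1.55
tool_pos: [0.5738, -0.1834, 0.3458]
tool_rot: [-3.14, -0.0, 1.383]
contact_force: [0.2, -1.1, 0.5]
opening: 0.0914
grip_force: 0.0
hub [0.66179499 0.07589604 0.21      ] [0.65872781 0.07494215 0.23      ] TC [0.63350938 0.08506111 0.        ]
top (1.55, -2.972, 83, 0.1002)
scene (1.6, -2.956, 64, 0.1035)
[ 0.5728981  -0.18482048  0.34651929] [-3.14092478e+00  2.47057496e-04  1.38013491e+00] [-0.18448204  0.21292664  0.46837141]
```

View pics/top1.png

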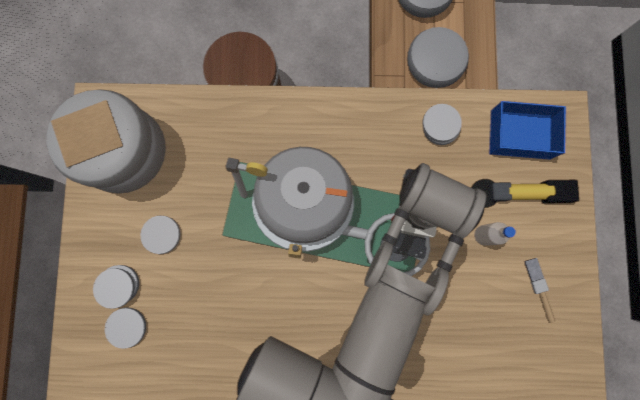

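```bash
python3 -m handwheel '[5,2,-35,0,1, 0,0,-40,0,1, 0,0,-40,0,1, 0,0,-25,0,1, 0,0,-11,0,1, 0,0,0,0,0.2, 0,0,0,0,0.2, 0,0,0,0,0.2]' 40 && python3 -m handwheel '[0,0,0,0,0.2, 0,0,0,0,0.2, 0,0,0,0,0.2]'; python3 -c "
from h import *
s=robot.observe();print(s['tool_pos'],s['tool_rot'],s['contact_force'],s['torque'])"
```

```text
time: 2.45
tool_pos: [0.5792, -0.1829, 0.1978]
tool_rot: [3.138, 0.001, 1.38]
contact_force: [-0.2, 0.2, 0.5]
opening: 0.0726
grip_force: 0.0
time: 2.75
tool_pos: [0.5786, -0.1822, 0.1962]
tool_rot: [3.141, 0.0, 1.381]
contact_force: [-0.1, -1.3, -0.8]
opening: 0.0486
grip_force: 0.0
[ 0.5786295  -0.1822322   0.19621954] [3.14073594e+00 2.24835683e-04 1.38093937e+00] [-0.10016882 -1.29832713 -0.77397303] [-0.02752437 -0.07035989  0.02078268]
```

```bash
python3 -m handwheel '[0,0,0,0,0, 0,0,0,0,0, 0,0,0,0,0, 0,0,0,0,0, 0,0,0,0,0]' 40; python3 -c "
from h import *
s=robot.observe();print(s['tool_pos'],s['contact_force'],s['torque'])"
```

```text
time: 3.25
tool_pos: [0.5794, -0.1821, 0.1959]
tool_rot: [3.139, -0.0, 1.381]
contact_force: [5.3, -0.3, -1.0]
opening: 0.0305
grip_force: 40.0
[ 0.57939176 -0.18214912  0.1959135 ] [ 5.2774081  -0.32303228 -1.02714607] [ 0.03116173 -0.86459326  0.03460997]
```

```bash
cat > plan.py <<'E'
import sys,json,os
from th import *
from scipy.optimize import least_squares
V,STOP=float(sys.argv[1]),len(sys.argv)>2      # python3 plan.py speed [stop]
AX=np.array([.510,-.1865]);GOAL=2*np.pi;Cc=np.array([.6615,.078,.21]);LAG=.08
L=json.load(open("log.json")) if os.path.exists("log.json") else dict(cmd=[.5783,-.1819],knots=[],th=[])
t,m,n,r=theta(C=Cc)
s=robot.observe();now=s["time"];p=s["tool_pos"][:2]-AX
ang=lambda q:float(np.arctan2(q[1],q[0]))
L["knots"].append([t,L["phi"] if "phi" in L else ang(np.array(L["cmd"])-AX)])
if "next" in L:   # rows that were just run
    ks=L["next"];t0=L["t0"];L["knots"]=L["knots"][:-1]+[[t0+.1*(i+1),k] for i,k in enumerate(ks)];L["phi"]=ks[-1];L["cmd"]=L["nextcmd"]
phi=L["knots"][-1][1];L["knots"].append([now,phi]);L["phi"]=phi
K=np.array(L["knots"]);wheel=lambda x:np.interp(x-LAG,K[:,0],K[:,1])
dt=.01
def step(th,w,wh,P):
    I,Tc,G,b=P;T=.25*(wh-w)-b*w-G*np.sin(th)
    if abs(w)<1e-3 and abs(T)<Tc:return th,0.
    w2=w+dt*(T-Tc*np.sign(w if abs(w)>1e-3 else T))/I
    if w*w2<0:w2=0.
    return th+dt*w2,w2
def sim(P,th0,ts):
    th,w=th0,0.;out=[];g=np.arange(K[0,0],ts[-1]+dt,dt);wh=np.gradient(wheel(g),dt)
    hist=[]
    for x in wh:hist.append((th,w));th,w=step(th,w,x,P)
    H=np.array(hist);return np.interp(ts,g,H[:,0]),np.interp(ts[-1],g,H[:,1]),H[:,1]
P0=np.array([.19,.18,.085,.05]);sc=np.array([.03,.015,.012,.01])
P,th0=P0,-3.07;w=0.;th=m
if L["th"]:
    tt=np.array([x[0] for x in L["th"]]+[t]);mm=[x[1] for x in L["th"]]
    f=lambda q:sim(P0+sc*q[:4],q[4],tt)
    if m is None:pred=True
    pr=f(np.r_[L.get("q",[0,0,0,0,mm[0]])])[0][-1]
    ok=m is not None
    if ok:m=m+2*np.pi*round((pr-m)/(2*np.pi));mm=np.array(mm+[m])
    else:tt2=tt[:-1];mm=np.array(mm)
    q=least_squares(lambda q:np.r_[(f(q)[0][:len(mm)]-mm)/.025,q[:4]],L.get("q",[0,0,0,0,mm[0]])).x
    L["q"]=q.tolist();P=P0+sc*q[:4];x=sim(P,q[4],np.r_[tt,now]);th,w=x[0][-1],x[1]
    print("meas",m,"pred",round(pr,3),"resid",np.round((x[0][:len(mm)]-mm)[-4:],3),"P",P.round(3),"w min/max since last",x[2][-90:].min().round(3),x[2][-90:].max().round(3))
if m is not None:L["th"].append([t,float(m)])
print(f"t {now:.2f} theta {th:.3f} w {w:.3f} px {n} r {r} | tcp R {np.hypot(*p)*1000:.1f} ang err {np.angle(np.exp(1j*(ang(p)-phi))):.3f} F {s['contact_force'].round(1)} z {s['tool_pos'][2]:.4f} open {s['opening']:.4f}")
ks=[];rows=[];cmd=np.array(L["cmd"]);pv=L.get("pv",0.)
for i in range(8):
    vt=V
    if STOP:vt=min(V,np.sqrt(max(0,2*.2*(GOAL-th-.02))))
    a=np.clip((vt-w)/.5,-.6,.6)
    wh=np.clip(w+(P[1]+P[3]*w+P[2]*np.sin(th)+P[0]*a)/.25,0,2.7)
    if STOP and vt<.06:wh=0
    wh=np.clip(wh,pv-.8,pv+.8);pv=wh;phi+=wh*.1
    for _ in range(10):th,w=step(th,w,wh,P)
    tgt=AX+.07*np.array([np.cos(phi),np.sin(phi)]);d=np.round((tgt-cmd)*1000);cmd=cmd+d/1000;ks.append(phi);rows.append("%d,%d,0,0,0"%tuple(d))
L.update(next=ks,nextcmd=cmd.tolist(),t0=now,pv=pv);json.dump(L,open("log.json","w"))
print("pred end theta %.3f w %.3f wheel %.2f"%(th,w,pv));print(", ".join(rows))
E
python3 plan.py 0.9
```

```text
t 3.30 theta -3.066 w 0.000 px 83 r 0.0945 | tcp R 69.5 ang err -0.005 F [ 5.   0.5 -0.5] z 0.1959 open 0.0306
pred end theta -2.916 w 0.407 wheel 1.53
1,6,0,0,0, -2,8,0,0,0, -2,8,0,0,0, -4,8,0,0,0, -6,8,0,0,0, -6,7,0,0,0, -8,7,0,0,0, -9,6,0,0,0
```

```bash
python3 -m handwheel '[1,6,0,0,0, -2,8,0,0,0, -2,8,0,0,0, -4,8,0,0,0, -6,8,0,0,0, -6,7,0,0,0, -8,7,0,0,0, -9,6,0,0,0]' >/dev/null; python3 plan.py 0.9
```

```text
meas -2.943 pred -2.949 resid [ 0.002 -0.002] P [0.189 0.179 0.085 0.05 ] w min/max since last 0.0 0.398
t 4.15 theta -2.926 w 0.392 px 85 r 0.0943 | tcp R 69.3 ang err 0.032 F [-5.1 -5.8  3.8] z 0.1956 open 0.0307
pred end theta -2.438 w 0.781 wheel 1.64
-10,4,0,0,0, -11,3,0,0,0, -12,0,0,0,0, -12,-1,0,0,0, -12,-3,0,0,0, -11,-5,0,0,0, -9,-7,0,0,0, -8,-8,0,0,0
```

```bash
python3 -m handwheel '[-10,4,0,0,0, -11,3,0,0,0, -12,0,0,0,0, -12,-1,0,0,0, -12,-3,0,0,0, -11,-5,0,0,0, -9,-7,0,0,0, -8,-8,0,0,0]' >/dev/null; python3 plan.py 0.9
```

```text
meas -2.543 pred -2.491 resid [ 0.003 -0.013  0.008] P [0.201 0.186 0.084 0.051] w min/max since last 0.314 0.712
t 5.00 theta -2.499 w 0.712 px 80 r 0.0946 | tcp R 69.7 ang err 0.016 F [-0.1 -5.7 -0.4] z 0.1958 open 0.0306
pred end theta -1.850 w 0.867 wheel 1.53
-7,-10,0,0,0, -5,-10,0,0,0, -4,-11,0,0,0, -1,-11,0,0,0, 0,-11,0,0,0, 2,-11,0,0,0, 4,-10,0,0,0, 5,-10,0,0,0
```

```bash
python3 -m handwheel '[-7,-10,0,0,0, -5,-10,0,0,0, -4,-11,0,0,0, -1,-11,0,0,0, 0,-11,0,0,0, 2,-11,0,0,0, 4,-10,0,0,0, 5,-10,0,0,0]' >/dev/null; python3 plan.py 0.9
```

```text
meas -1.95 pred -1.895 resid [ 0.009 -0.013 -0.009  0.011] P [0.204 0.191 0.081 0.053] w min/max since last 0.613 0.811
t 5.85 theta -1.898 w 0.811 px 75 r 0.0949 | tcp R 70.7 ang err 0.056 F [ 0.8 -6.3 -2.4] z 0.1958 open 0.0306
pred end theta -1.212 w 0.882 wheel 1.55
7,-8,0,0,0, 8,-8,0,0,0, 9,-6,0,0,0, 9,-5,0,0,0, 11,-3,0,0,0, 10,-1,0,0,0, 11,0,0,0,0, 11,2,0,0,0
```

```bash
python3 -m handwheel '[7,-8,0,0,0, 8,-8,0,0,0, 9,-6,0,0,0, 9,-5,0,0,0, 11,-3,0,0,0, 10,-1,0,0,0, 11,0,0,0,0, 11,2,0,0,0]' >/dev/null; python3 plan.py 0.92
```

```text
meas -1.26 pred -1.256 resid [-0.013 -0.01   0.01   0.001] P [0.203 0.191 0.081 0.053] w min/max since last 0.728 0.853
t 6.70 theta -1.216 w 0.853 px 66 r 0.0946 | tcp R 70.7 ang err 0.048 F [ 6.2 -2.9 -0.4] z 0.1959 open 0.0304
pred end theta -0.508 w 0.903 wheel 1.71
11,3,0,0,0, 9,5,0,0,0, 9,7,0,0,0, 8,9,0,0,0, 7,9,0,0,0, 5,11,0,0,0, 3,11,0,0,0, 1,12,0,0,0
```

```bash
python3 -m handwheel '[11,3,0,0,0, 9,5,0,0,0, 9,7,0,0,0, 8,9,0,0,0, 7,9,0,0,0, 5,11,0,0,0, 3,11,0,0,0, 1,12,0,0,0]' >/dev/null; python3 plan.py 0.92
```

```text
meas -0.529 pred -0.555 resid [-0.012  0.011  0.01  -0.008] P [0.209 0.19  0.083 0.052] w min/max since last 0.779 0.878
t 7.55 theta -0.493 w 0.878 px 72 r 0.0933 | tcp R 69.9 ang err 0.047 F [-4.5  4.4  6. ] z 0.1957 open 0.0305
pred end theta 0.224 w 0.906 wheel 1.92
-1,12,0,0,0, -3,12,0,0,0, -6,11,0,0,0, -7,11,0,0,0, -9,9,0,0,0, -11,7,0,0,0, -12,5,0,0,0, -13,3,0,0,0
```

```bash
python3 -m handwheel '[-1,12,0,0,0, -3,12,0,0,0, -6,11,0,0,0, -7,11,0,0,0, -9,9,0,0,0, -11,7,0,0,0, -12,5,0,0,0, -13,3,0,0,0]' >/dev/null; python3 plan.py 0.92
```

```text
meas 0.201 pred 0.173 resid [ 0.01   0.014  0.003 -0.011] P [0.216 0.188 0.083 0.051] w min/max since last 0.794 0.887
t 8.40 theta 0.234 w 0.873 px 79 r 0.0933 | tcp R 69.3 ang err 0.024 F [-7.9 -9.   4.9] z 0.1956 open 0.0306
pred end theta 0.949 w 0.906 wheel 2.12
-14,0,0,0,0, -14,-2,0,0,0, -13,-6,0,0,0, -12,-7,0,0,0, -10,-11,0,0,0, -8,-12,0,0,0, -5,-13,0,0,0, -2,-15,0,0,0
```

```bash
python3 -m handwheel '[-14,0,0,0,0, -14,-2,0,0,0, -13,-6,0,0,0, -12,-7,0,0,0, -10,-11,0,0,0, -8,-12,0,0,0, -5,-13,0,0,0, -2,-15,0,0,0]' >/dev/null; python3 plan.py 0.92
```

```text
meas 0.929 pred 0.893 resid [ 0.014  0.006 -0.    -0.013] P [0.224 0.185 0.079 0.048] w min/max since last 0.784 0.886
t 9.25 theta 0.960 w 0.882 px 79 r 0.0925 | tcp R 70.2 ang err 0.031 F [-5.  -4.2  1.5] z 0.1958 open 0.0305
pred end theta 1.680 w 0.912 wheel 2.16
1,-15,0,0,0, 4,-14,0,0,0, 6,-13,0,0,0, 10,-12,0,0,0, 12,-9,0,0,0, 14,-7,0,0,0, 14,-3,0,0,0, 15,0,0,0,0
```

```bash
python3 -m handwheel '[1,-15,0,0,0, 4,-14,0,0,0, 6,-13,0,0,0, 10,-12,0,0,0, 12,-9,0,0,0, 14,-7,0,0,0, 14,-3,0,0,0, 15,0,0,0,0]' >/dev/null; python3 plan.py 0.92
```

```text
meas 1.668 pred 1.623 resid [ 0.003  0.001  0.    -0.011] P [0.227 0.182 0.073 0.047] w min/max since last 0.795 0.904
t 10.10 theta 1.701 w 0.898 px 71 r 0.0936 | tcp R 70.9 ang err 0.033 F [ 5.8 -1.2  1.4] z 0.1958 open 0.0308
pred end theta 2.430 w 0.919 wheel 2.03
15,3,0,0,0, 13,6,0,0,0, 12,8,0,0,0, 10,11,0,0,0, 8,13,0,0,0, 4,13,0,0,0, 2,15,0,0,0, -2,14,0,0,0
```

```bash
python3 -m handwheel '[15,3,0,0,0, 13,6,0,0,0, 12,8,0,0,0, 10,11,0,0,0, 8,13,0,0,0, 4,13,0,0,0, 2,15,0,0,0, -2,14,0,0,0]' >/dev/null; python3 plan.py 0.92
```

```text
meas 2.396 pred 2.376 resid [-0.001  0.002 -0.004 -0.005] P [0.227 0.181 0.072 0.046] w min/max since last 0.798 0.908
t 10.95 theta 2.435 w 0.891 px 77 r 0.0939 | tcp R 69.7 ang err 0.051 F [-5.1  4.   5.9] z 0.1957 open 0.0307
pred end theta 3.162 w 0.920 wheel 1.84
-4,13,0,0,0, -6,13,0,0,0, -9,10,0,0,0, -11,9,0,0,0, -11,6,0,0,0, -13,4,0,0,0, -13,1,0,0,0, -13,-1,0,0,0
```

```bash
sed -i 's/2\*\.2\*/2*.3*/' plan.py; python3 -m handwheel '[-4,13,0,0,0, -6,13,0,0,0, -9,10,0,0,0, -11,9,0,0,0, -11,6,0,0,0, -13,4,0,0,0, -13,1,0,0,0, -13,-1,0,0,0]' >/dev/null; python3 plan.py 0.92
```

```text
meas 3.086 pred 3.112 resid [ 0.002 -0.009 -0.016  0.009] P [0.228 0.182 0.073 0.046] w min/max since last 0.782 0.885
t 11.80 theta 3.139 w 0.880 px 82 r 0.0946 | tcp R 69.3 ang err 0.025 F [-5.1 -5.7  4.5] z 0.1957 open 0.0304
pred end theta 3.862 w 0.917 wheel 1.65
-12,-3,0,0,0, -12,-5,0,0,0, -10,-7,0,0,0, -8,-9,0,0,0, -7,-10,0,0,0, -5,-11,0,0,0, -3,-11,0,0,0, -1,-12,0,0,0
```

```bash
python3 -m handwheel '[-12,-3,0,0,0, -12,-5,0,0,0, -10,-8,0,0,0, -8,-9,0,0,0, -7,-11,0,0,0, -5,-11,0,0,0, -3,-11,0,0,0, -1,-11,0,0,0]' >/dev/null; python3 plan.py 0.95
```

```text
meas 3.7781853071795863 pred 3.817 resid [-0.013 -0.026 -0.006  0.018] P [0.227 0.182 0.075 0.047] w min/max since last 0.782 0.884
t 12.65 theta 3.840 w 0.884 px 79 r 0.0948 | tcp R 70.2 ang err 0.067 F [-4.6 -6.2  2.9] z 0.1958 open 0.0304
pred end theta 4.576 w 0.940 wheel 1.57
1,-12,0,0,0, 2,-11,0,0,0, 5,-11,0,0,0, 6,-9,0,0,0, 8,-9,0,0,0, 9,-7,0,0,0, 9,-5,0,0,0, 10,-4,0,0,0
```

```bash
sed -i 's/GOAL=2\*/GOAL=4*/' plan.py; python3 -m handwheel '[1,-11,0,0,0, 2,-11,0,0,0, 5,-11,0,0,0, 6,-9,0,0,0, 8,-9,0,0,0, 9,-7,0,0,0, 9,-5,0,0,0, 10,-4,0,0,0]' >/dev/null; python3 plan.py 0.96
```

```text
meas 4.500185307179587 pred 4.534 resid [-0.032 -0.015  0.006  0.019] P [0.225 0.183 0.075 0.047] w min/max since last 0.799 0.91
t 13.50 theta 4.564 w 0.910 px 70 r 0.0956 | tcp R 71.0 ang err 0.041 F [ 6.3 -1.8  1.3] z 0.1958 open 0.0305
pred end theta 5.312 w 0.949 wheel 1.62
11,-2,0,0,0, 12,-1,0,0,0, 11,2,0,0,0, 10,3,0,0,0, 10,5,0,0,0, 10,6,0,0,0, 8,8,0,0,0, 7,9,0,0,0
```

```bash
python3 -m handwheel '[11,-2,0,0,0, 12,-1,0,0,0, 11,2,0,0,0, 10,3,0,0,0, 10,5,0,0,0, 10,6,0,0,0, 8,8,0,0,0, 7,9,0,0,0]' >/dev/null; python3 plan.py 0.96
```

```text
meas 5.239185307179586 pred 5.27 resid [-0.019  0.     0.01   0.018] P [0.221 0.183 0.074 0.047] w min/max since last 0.825 0.914
t 14.35 theta 5.303 w 0.914 px 66 r 0.0937 | tcp R 70.3 ang err 0.051 F [0.9 4.9 3.4] z 0.1957 open 0.0309
pred end theta 6.051 w 0.946 wheel 1.79
5,10,0,0,0, 4,11,0,0,0, 2,12,0,0,0, -1,11,0,0,0, -2,12,0,0,0, -4,12,0,0,0, -6,10,0,0,0, -9,10,0,0,0
```

```bash
python3 -m handwheel '[5,10,0,0,0, 4,11,0,0,0, 2,12,0,0,0, -1,11,0,0,0, -2,12,0,0,0, -4,12,0,0,0, -6,10,0,0,0, -9,10,0,0,0]' >/dev/null; python3 plan.py 0.96
```

```text
meas 5.9861853071795865 pred 6.004 resid [-0.     0.007  0.013  0.01 ] P [0.218 0.183 0.073 0.048] w min/max since last 0.826 0.913
t 15.20 theta 6.042 w 0.908 px 66 r 0.0919 | tcp R 69.4 ang err 0.042 F [-8.3 -1.1  7.1] z 0.1956 open 0.0307
pred end theta 6.787 w 0.945 wheel 2.00
-10,8,0,0,0, -11,6,0,0,0, -13,4,0,0,0, -13,1,0,0,0, -13,-1,0,0,0, -13,-3,0,0,0, -13,-6,0,0,0, -11,-9,0,0,0
```

```bash
python3 -m handwheel '[-10,8,0,0,0, -11,6,0,0,0, -13,4,0,0,0, -13,1,0,0,0, -13,-1,0,0,0, -13,-3,0,0,0, -13,-6,0,0,0, -11,-9,0,0,0]' >/dev/null; python3 plan.py 0.96
```

```text
meas 6.733185307179586 pred 6.734 resid [0.007 0.013 0.01  0.001] P [0.218 0.183 0.073 0.048] w min/max since last 0.813 0.91
t 16.05 theta 6.779 w 0.904 px 74 r 0.0917 | tcp R 69.6 ang err 0.020 F [-0.9 -6.9  1.9] z 0.1957 open 0.0304
pred end theta 7.524 w 0.946 wheel 2.15
-9,-11,0,0,0, -7,-13,0,0,0, -4,-13,0,0,0, -1,-15,0,0,0, 2,-15,0,0,0, 5,-14,0,0,0, 7,-12,0,0,0, 11,-11,0,0,0
```

```bash
python3 -m handwheel '[-9,-11,0,0,0, -7,-13,0,0,0, -4,-13,0,0,0, -1,-15,0,0,0, 2,-15,0,0,0, 5,-14,0,0,0, 7,-12,0,0,0, 11,-11,0,0,0]' >/dev/null; python3 plan.py 0.96
```

```text
meas 7.483185307179586 pred 7.466 resid [ 0.015  0.014  0.005 -0.014] P [0.22  0.183 0.073 0.047] w min/max since last 0.798 0.905
t 16.90 theta 7.515 w 0.903 px 78 r 0.0927 | tcp R 70.9 ang err 0.049 F [ 5.9 -5.2 -1.6] z 0.1958 open 0.0304
pred end theta 8.260 w 0.950 wheel 2.16
12,-9,0,0,0, 15,-5,0,0,0, 15,-3,0,0,0, 15,1,0,0,0, 15,5,0,0,0, 13,7,0,0,0, 11,10,0,0,0, 9,12,0,0,0
```

```bash
python3 -m handwheel '[12,-9,0,0,0, 15,-5,0,0,0, 15,-3,0,0,0, 15,1,0,0,0, 15,5,0,0,0, 13,7,0,0,0, 11,10,0,0,0, 9,12,0,0,0]' >/dev/null; python3 plan.py 0.95
```

```text
meas 8.231185307179587 pred 8.201 resid [ 0.018  0.009 -0.009 -0.025] P [0.221 0.183 0.073 0.047] w min/max since last 0.791 0.91
t 17.75 theta 8.251 w 0.909 px 66 r 0.0942 | tcp R 70.3 ang err 0.020 F [0.6 5.1 4.5] z 0.1957 open 0.0304
pred end theta 8.997 w 0.947 wheel 2.01
6,14,0,0,0, 3,15,0,0,0, 0,15,0,0,0, -3,14,0,0,0, -6,13,0,0,0, -9,12,0,0,0, -10,9,0,0,0, -12,7,0,0,0
```

```bash
python3 -m handwheel '[6,14,0,0,0, 3,15,0,0,0, 0,15,0,0,0, -3,14,0,0,0, -6,13,0,0,0, -9,12,0,0,0, -10,9,0,0,0, -12,7,0,0,0]' >/dev/null; python3 plan.py 0.95
```

```text
meas 8.963185307179586 pred 8.942 resid [ 0.011 -0.007 -0.023 -0.017] P [0.221 0.183 0.073 0.047] w min/max since last 0.8 0.913
t 18.60 theta 8.992 w 0.912 px 84 r 0.0946 | tcp R 69.2 ang err 0.021 F [-7.6 -1.3  5.6] z 0.1956 open 0.0305
pred end theta 9.740 w 0.949 wheel 1.80
-14,5,0,0,0, -13,1,0,0,0, -14,-1,0,0,0, -13,-3,0,0,0, -12,-6,0,0,0, -10,-8,0,0,0, -9,-9,0,0,0, -7,-11,0,0,0
```

```bash
python3 -m handwheel '[-14,5,0,0,0, -13,1,0,0,0, -14,-1,0,0,0, -13,-3,0,0,0, -12,-6,0,0,0, -10,-8,0,0,0, -9,-9,0,0,0, -7,-11,0,0,0]' >/dev/null; python3 plan.py 0.97
```

```text
meas 9.681370614359173 pred 9.69 resid [-0.008 -0.024 -0.019  0.006] P [0.221 0.183 0.073 0.047] w min/max since last 0.809 0.917
t 19.45 theta 9.734 w 0.917 px 81 r 0.0953 | tcp R 69.9 ang err 0.051 F [-0.2 -5.2  0.5] z 0.1957 open 0.0305
pred end theta 10.491 w 0.964 wheel 1.65
-4,-12,0,0,0, -3,-12,0,0,0, 0,-12,0,0,0, 2,-12,0,0,0, 3,-11,0,0,0, 6,-11,0,0,0, 7,-9,0,0,0, 9,-8,0,0,0
```

```bash
python3 -m handwheel '[-4,-12,0,0,0, -3,-12,0,0,0, 0,-12,0,0,0, 2,-12,0,0,0, 3,-11,0,0,0, 6,-11,0,0,0, 7,-9,0,0,0, 9,-8,0,0,0]' >/dev/null; python3 plan.py 0.95 stop
```

```text
meas 10.422370614359172 pred 10.446 resid [-0.026 -0.023  0.001  0.017] P [0.222 0.183 0.074 0.047] w min/max since last 0.825 0.936
t 20.30 theta 10.486 w 0.935 px 76 r 0.0953 | tcp R 70.9 ang err 0.058 F [ 3.7 -6.  -1.2] z 0.1958 open 0.0305
pred end theta 11.240 w 0.941 wheel 1.51
9,-6,0,0,0, 10,-5,0,0,0, 11,-2,0,0,0, 11,-2,0,0,0, 11,1,0,0,0, 11,2,0,0,0, 10,4,0,0,0, 9,6,0,0,0
```

```bash
python3 -m handwheel '[9,-6,0,0,0, 10,-5,0,0,0, 11,-2,0,0,0, 11,-2,0,0,0, 11,1,0,0,0, 11,2,0,0,0, 10,4,0,0,0, 9,6,0,0,0]' >/dev/null; python3 plan.py 0.9 stop
```

```text
meas 11.175370614359172 pred 11.2 resid [-0.026 -0.004  0.011  0.018] P [0.222 0.182 0.074 0.048] w min/max since last 0.85 0.936
t 21.15 theta 11.239 w 0.913 px 67 r 0.0954 | tcp R 70.5 ang err 0.043 F [5.9 1.3 1.4] z 0.1958 open 0.0307
pred end theta 11.923 w 0.765 wheel 1.22
8,6,0,0,0, 7,7,0,0,0, 6,8,0,0,0, 4,9,0,0,0, 3,9,0,0,0, 2,8,0,0,0, 1,9,0,0,0, -1,9,0,0,0
```

```bash
python3 -m handwheel '[8,6,0,0,0, 7,7,0,0,0, 6,8,0,0,0, 4,9,0,0,0, 3,9,0,0,0, 2,8,0,0,0, 1,9,0,0,0, -1,9,0,0,0]' >/dev/null; python3 plan.py 0.9 stop
```

```text
meas 11.866370614359173 pred 11.891 resid [-0.006  0.008  0.013  0.018] P [0.218 0.182 0.073 0.048] w min/max since last 0.734 0.911
t 22.00 theta 11.921 w 0.737 px 71 r 0.0932 | tcp R 69.7 ang err 0.035 F [-3.2  2.8  4.9] z 0.1957 open 0.0305
pred end theta 12.417 w 0.487 wheel 0.95
-1,8,0,0,0, -2,8,0,0,0, -4,7,0,0,0, -3,7,0,0,0, -5,6,0,0,0, -5,6,0,0,0, -5,4,0,0,0, -5,4,0,0,0
```

```bash
python3 -m handwheel '[-1,8,0,0,0, -2,8,0,0,0, -4,7,0,0,0, -3,7,0,0,0, -5,6,0,0,0, -5,6,0,0,0, -5,4,0,0,0, -5,4,0,0,0]' >/dev/null; python3 plan.py 0.3 stop
```

```text
meas 12.356370614359172 pred 12.392 resid [0.008 0.01  0.009 0.02 ] P [0.21  0.184 0.072 0.047] w min/max since last 0.452 0.737
t 22.85 theta 12.399 w 0.456 px 28 r 0.0824 | tcp R 69.2 ang err 0.009 F [-5.9 -3.6  5.1] z 0.1956 open 0.0305
pred end theta 12.593 w 0.000 wheel 0.00
-6,4,0,0,0, -6,3,0,0,0, -5,2,0,0,0, -5,1,0,0,0, 0,0,0,0,0, 0,0,0,0,0, 0,0,0,0,0, 0,0,0,0,0
```

```bash
python3 -m handwheel '[-6,4,0,0,0, -6,3,0,0,0, -5,2,0,0,0, -5,1,0,0,0, 0,0,0,0,0, 0,0,0,0,0, 0,0,0,0,0, 0,0,0,0,0]'; python3 - <<'E'
from th import *
C=np.array([.6615,.078,.21])
for n in("top","scene"):print(n,theta(n,save=f"pics/{n}2.png",C=C))
a=cv2.imread("pics/top2.png")[145:235,215:345];b=cv2.imread("pics/scene2.png")[130:230,285:395]
cv2.imwrite("pics/cmp.png",np.vstack([cv2.resize(a,(480,300),interpolation=2),cv2.resize(b,(480,290),interpolation=2)]))
E
```

```text
time: 23.65
tool_pos: [0.5275, -0.1196, 0.1957]
tool_rot: [3.141, 0.001, 1.381]
contact_force: [-1.2, -4.8, 1.8]
opening: 0.0305
grip_force: 40.0
top (23.65, 0.032, 69, 0.0934)
scene (23.7, -0.007, 39, 0.0906)
```

View pics/cmp.png

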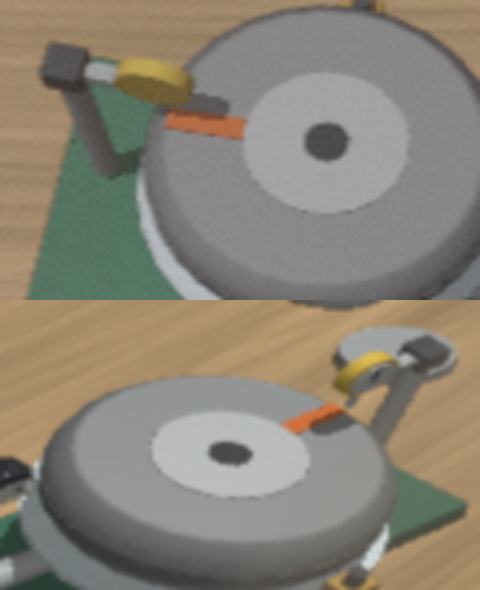

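The scene crop shows the stylus tip at (347,405) on the outer end of the orange stripe at (343,408). In the top crop the stripe runs along the gauge direction, and the angle reads about 0.01 to 0.03 rad. I'll release the knob and lift straight up.

```bash
python3 -m handwheel '[0,0,0,0,0.75, 0,0,0,0,0.75, 0,0,0,0,0.75, 0,0,0,0,0.75, 0,0,0,0,0.75, 0,0,0,0,0.75, 0,0,0,0,0.75, 0,0,0,0,0.75]' && python3 -m handwheel '[0,0,15,0,0.75, 0,0,30,0,0.75, 0,0,40,0,0.75, 0,0,40,0,0.75, 0,0,10,0,0.75, 0,0,0,0,0.75, 0,0,0,0,0.75]'; python3 - <<'E'
from th import *
C=np.array([.6615,.078,.21])
for n in("top","scene","scene"):print(n,theta(n,save=f"pics/{n}3.png",C=C))
s=robot.observe();print(s["tool_pos"],s["contact_force"])
a=cv2.imread("pics/scene3.png")[120:270,200:400];cv2.imwrite("pics/fin.png",cv2.resize(a,(800,600),interpolation=2))
E
```

```text
time: 24.55
tool_pos: [0.5275, -0.1192, 0.1957]
tool_rot: [3.142, -0.0, 1.381]
contact_force: [0.6, 1.1, -0.3]
opening: 0.0689
grip_force: 0.0
time: 25.25
tool_pos: [0.527, -0.1191, 0.3293]
tool_rot: [-3.14, -0.0, 1.381]
contact_force: [0.6, 0.9, -0.0]
opening: 0.0687
grip_force: 0.0
top (25.25, 0.034, 71, 0.0932)
scene (25.3, -0.007, 39, 0.0906)
scene (25.35, -0.007, 39, 0.0906)
[ 0.52693139 -0.1190644   0.32891594] [-0.44103598 -0.85343567  0.30488245]
```

View pics/fin.png

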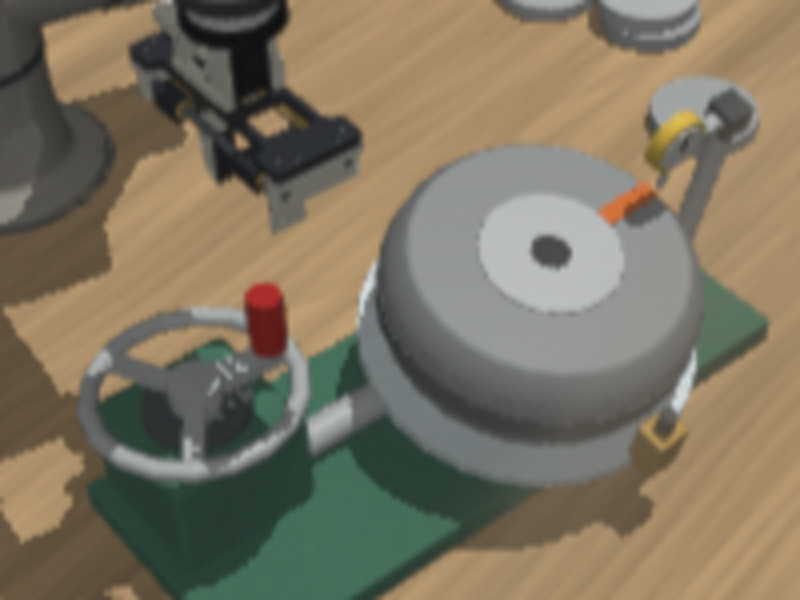

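The gripper is clear of the knob. The stone is at rest with the outer end of the mark at (655,187), right under the stylus tip at (662,180).

```bash
python3 -c "
from cell import robot
print(robot.hand_in())"
```

```text
the job is handed in; nothing more can be done
None
```

The job is handed in, though the hand-in returned no verdict: by my camera estimates the stone ran at about 0.8–0.94 rad/s for well over six seconds, and it now stands with its mark under the stylus (within about 0.04 rad), the knob released and the arm clear.

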